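# Stack the electrode pair and hold up the inspection mirror

### The job

Lay the white ceramic disc flat and centred on the round metal plate of the inspection station, then the copper disc centred on top of it, setting them down without dropping them. Then lift the hinged mirror by its yellow handle until it lies along the red pointer, and finish while still holding it there: it falls back if let go. Leave the red pointer and everything else on the table as they are.

Things in the scene. Friction and masses are not known exactly. Their poses are not given: they have to be found in the camera images.
- ceramic: white ceramic disc, 50 mm diameter, 12 mm thick; lies flat and loose on the table. Origin: centre of its underside; z up. About 70 g.
- copper: copper disc, 50 mm diameter, 12 mm thick; lies flat and loose on the table. Origin: centre of its underside; z up. About 120 g.
- station: inspection station, fixed to the table: dark base plate 160 (x) by 320 (y, from -180 to +140) by 10 mm high. Origin: on the table top directly below the middle of the mirror's hinge. Its z is up, its x runs along the hinge, its +y points from the hinge to the side where the mirror lies, -y to the round plate. At its +x side (x = 94 mm) stands an open aluminium scale arc, radius 150 mm about the hinge, up to 195 mm high over the table.
- plate (a point): centre of the top face of the station's round grey metal plate (74 mm diameter, top 30 mm above the table), 115 mm from the hinge on the -y side; axes as the station's
- hinge (a point): middle of the mirror's hinge axis, 50 mm above the table; axes as the station's; the hinge axis is x
- mirror: hinged mirror flap, 110 mm (along the hinge) by 125 mm, 5 mm thick, black back, about 300 g, with a yellow handle. Origin: on the hinge axis, at hinge. x along the hinge, y from the hinge to the free edge, z out of the mirror's face. It starts lying level (y level, away from the plate) and turns up about +x (free edge rises and comes over towards the plate) to 1.5 rad at most; the hinge is free, so it falls back to level when let go.
- handle (a point): grip point of the mirror's yellow handle: a round bar 12 mm thick, parallel to the hinge, 130 mm from the hinge axis, sticking out sideways 90 mm past the flap's -x edge. The point is on the bar's axis, 50 mm past the flap's edge and 40 mm from the bar's end; 50 mm above the table at the start, with free space below it. Axes as mirror
- mark (a point): point on the red pointer, on its centre line 130 mm from the hinge axis. The pointer is a flat red bar 135 mm long at the scale, turning about the same hinge axis, 82 mm to the +x side of hinge; stiff, it stays where it is set. Its x is along the hinge, its y runs along the pointer away from the hinge: the mirror is at the mark when its y axis is parallel to this y axis (between 0.55 and 1.0 rad above level).
- blue_disc: bystander: blue plastic disc, 50 mm diameter, 12 mm thick; lies flat and loose on the table. Origin: centre of its underside; z up
- driver: bystander: orange screwdriver lying on the table; origin under its middle
- jar: bystander: clear jar, 60 mm diameter, 70 mm high, blue cap; origin centre of its underside
- frame: bystander: square copper frame plate, 100 mm, 6 mm thick, 64 mm hole; origin centre of its underside
- washbottle: bystander: white bottle with red cap, 60 mm diameter, 150 mm high; origin centre of its underside
- flange: bystander: steel ring, 90 mm diameter, 14 mm thick; origin centre of its underside
Not all that is in view belongs to the job. What is shaped like the copper but green or pink is not meant. Several things look just like the ceramic: the one meant starts farthest from the robot's base.

How it is judged:
On the way, in this order (a step that is already met when the one before it is completed fails the run):
1. ceramic disc lies centred on the plate, released, mirror still down (horizontal distance between ceramic and plate below 0.008 m and z of ceramic in the frame of plate between -0.004 and 0.004 m and angle between ceramic's own z axis and vertical below 0.1 rad and linear speed of ceramic below 0.03 m/s and contact force between ceramic and the fingers below 0.1 N and angle between the y axis of mirror and the y axis of mark, either way round above 0.4 rad), for 0.2 s.
2. copper disc lies centred on the ceramic disc, released, mirror still down (all of step 1 and horizontal distance between copper and plate below 0.008 m and z of copper in the frame of plate between 0.008 and 0.016 m and angle between copper's own z axis and vertical below 0.1 rad and linear speed of copper below 0.03 m/s and contact force between copper and the fingers below 0.1 N), for 0.2 s.
3. the mirror is held along the pointer (angle between the y axis of mirror and the y axis of mark, either way round below 0.09 rad and contact force between mirror and the fingers above 0.5 N and angular speed of mirror below 0.1 rad/s and contact force between mirror and ceramic below 0.1 N and contact force between mirror and copper below 0.1 N), for 0.3 s.
At the end, for the whole second after the job is handed in: Ceramic on the plate, copper on it, both flat, still, untouched by the fingers, centres within 8 mm of the plate centre; mirror within 0.09 rad (5 degrees) of the pointer, still (under 0.1 rad/s), held by the fingers (over 0.5 N), clear of the discs (all of step 3 and horizontal distance between each of ceramic, copper and plate below 0.008 m and z of ceramic in the frame of plate between -0.004 and 0.004 m and angle between each of ceramic, copper's own z axis and vertical below 0.1 rad and linear speed of each of ceramic, copper below 0.03 m/s and contact force between each of ceramic, copper and the fingers below 0.1 N and z of copper in the frame of plate between 0.008 and 0.016 m); the arm keeps its last pose, push and grip.
It fails at once if a disc is dropped (falls faster than 0.5 m/s out of the fingers) ((linear speed of ceramic above 0.5 m/s and contact force between ceramic and the fingers below 0.05 N) or (linear speed of copper above 0.5 m/s and contact force between copper and the fingers below 0.05 N)).
It fails at once if the red pointer is moved (over 8 mm) (distance of mark from where it was at the start of the episode above 0.008 m).
It fails at once if a bystander is shifted by more than 20 mm (distance of any of blue_disc, driver, jar, frame, washbottle, flange from where it was at the start of the episode above 0.02 m).
It also fails if it takes over 70 s, if anything falls off the work surface, if the arm or the gripper's body presses on something with over 40 N, if the wrist force passes 120 N, or if a joint passes its speed limit or range.

### The arm

A 6-joint arm with a two-finger parallel gripper is mounted at the origin on the work surface. World frame = base frame: x ahead of the robot, y to its left, z up, the work surface at z = 0. Lengths are in m, angles in rad, forces in N, time in s.
With the tool pointing down it reaches from about 0.3 to 0.875 m from the base axis. Payload 6.4 kg.
Tool frame: the origin (TCP) lies midway between the tips of the shut fingers; the grasp point (between the pads) lies 19 mm behind it; z points along the fingers, y is the line along which they close (so a half turn about z gives the same grasp; the last joint's range is limited). The gripper opens to 85 mm and grips with 20 to 120 N. Pads are 22 mm wide; open, the fingers measure 114 mm over their backs; the gripper's body (76 mm by 85 mm) begins 54 mm behind the grasp point. The pads swing forward as they close: fully open they stand 13 mm farther back than shut.
Start: joints at [-1.347, 0.181, 1.607, -0, 1.354, -0.206], TCP at [0.24, -0.523, 0.231] pointing down, gripper open.
Joint ranges: [-2.99, 2.99], [-0.89, 2.07], [0.3, 2.58], [-1.14, 4.28], [0, 2.63], [-3.12, 3.12]. Speed limits (rad/s): [2.57, 2.57, 3.01, 3.14, 3.14, 3.14].

### API

Orientations are given as a unit quaternion [w, x, y, z].
In Python, from bench import ctrl gives the robot as it stands. The module is installed in compiled form; this text tells all that it offers.
- The arm moves only by the tool move_arm, never from a script. Its argument "plan" is one flat list of numbers, 6 for each row, row after row: the shift along the world's x, y, z in units of 50 mm (1.0 is 50 mm), then the turn, a rotation vector about the world's x, y, z in rad. A call has 1 to 10 rows; each row is the pose to reach, as a shift and turn from the pose commanded when the call began; what a row does not reach only later rows make up. A row lasts 1/8 s, in which the tool goes at most 62.5 mm and 10.7 degrees, less where a joint would pass 70% of its speed; a pose out of reach is approached as far as the arm can. A call with a gripper value outside its range is refused whole. "grip" is the finger opening in mm, from 0 to 85.4, set as the call begins (left out, the last holds). The fingers move at their own pace and stop on an object; the grip force is fixed at half the most. Time passes only in rows, so rows that repeat a pose let the fingers close. It gives the time, the measured TCP pose, the force, the opening and the grip force at its end, in the units of the state.
- ctrl.get_obs(): the state, without advancing time (a new reading comes with each control period).
- ctrl.camera(name): name is "scene" or "top"; returns a dict with "pixels" (480x640x3 uint8, red, green, blue), "fx", "fy", "cx", "cy" (pixels), "dist_coeffs" ([k1, k2, p1, p2, k3] as OpenCV has them; the pictures are not rectified), "origin" and "attitude" of the camera in the world. Camera axes: x right, y down, z forward; pixel columns grow to the right and rows downward; lengths in m; the calibration is good to about 2 mm. A picture is of the moment at which its call begins. There is no depth.
- ctrl.hand_in(): hands the job in; it is judged then, once.
The state is a dict: "time_s": time; "q": joint angles; "dq": joint speeds; "joint_efforts": joint torques, N m; "eef_pos": TCP position; "eef_rot": TCP orientation; "wrist_force": force on the tool from outside, world axes, zero at the start; "torque": the same for the moment, N m; "opening": opening from 0.0 (shut) to 1.0 (fully open); "grasp_force": force on a finger pad.
Only numpy, scipy, OpenCV 4.12 (cv2) and the standard library are available. Lean on these libraries where they do the work, as an engineer would, in place of code of your own. Each camera call takes 0.05 s, during which the arm holds its last target. There are 200 camera calls.

## Working session

There is one attempt and no reset: what is moved stays moved. The work goes in short steps, Python scripts to look and compute and a tool call to move; the robot and the scene stay as the last step left them, time stands still between calls to the robot, and variables do not carry over. Pictures are saved under pics/ and viewed, at most 10 in all, crops included, and the job is handed in when it is done.

Besides the shell and the picture viewer there is one more tool, called after "Call:" in YAML: its name, and indented under it one key for each argument. move_arm: Moves the arm, as the interface text tells. Its arguments: {"type":"object","properties":{"plan":{"type":"array"},"grip":{"type":"number"}},"required":["plan"]}

```bash
mkdir -p pics; cat > h.py <<'E'
import numpy as np, cv2
from bench import ctrl
from scipy.spatial.transform import Rotation as R
def rot(a):
    a=np.array(a,float)
    return a if a.shape==(3,3) else R.from_quat(a[[1,2,3,0]]).as_matrix()
def snap(n,f=None):
    c=ctrl.camera(n)
    if f: cv2.imwrite('pics/'+f,c['pixels'][:,:,::-1])
    return c
def K(c): return np.array([[c['fx'],0,c['cx']],[0,c['fy'],c['cy']],[0,0,1.]])
def ray(c,uv):
    p=cv2.undistortPoints(np.array([[uv]],float),K(c),np.array(c['dist_coeffs'],float))[0,0]
    d=rot(c['attitude'])@np.array([p[0],p[1],1]); return np.array(c['origin'],float),d/np.linalg.norm(d)
def onz(c,uv,z):
    o,d=ray(c,uv); return o+d*(z-o[2])/d[2]
def tri(c1,a,c2,b):
    o1,d1=ray(c1,a);o2,d2=ray(c2,b)
    s=np.linalg.lstsq(np.c_[d1,-d2],o2-o1,rcond=None)[0]
    p,q=o1+s[0]*d1,o2+s[1]*d2; return (p+q)/2,np.linalg.norm(p-q)
def proj(c,P):
    Rm=rot(c['attitude']);t=-Rm.T@np.array(c['origin'],float)
    return cv2.projectPoints(np.array(P,float).reshape(-1,3),cv2.Rodrigues(Rm.T)[0],t,K(c),np.array(c['dist_coeffs'],float))[0][:,0]
E
python3 - <<'E'
from h import *
import pickle
S=snap('scene','s0.png');T=snap('top','t0.png')
pickle.dump((S,T),open('c0.pkl','wb'))
for c in(S,T):print(c['origin'],c['attitude'],c['fx'],c['dist_coeffs'])
print(ctrl.get_obs())
E
```

```text
[1.22583481 0.65305069 1.3010032 ] [-0.12803772  0.40690262  0.85752339 -0.2875591 ] 549.6741823415274 [-0.10317498  0.          0.          0.          0.        ]
[0.32739461 0.03750398 1.17219738] [-0.07081927  0.70736368 -0.69984598  0.06954751] 480.4482909907299 [-0.00955048  0.          0.          0.          0.        ]
{'time_s': 0.1, 'q': array([-1.34732151e+00,  1.81496481e-01,  1.60792549e+00, -8.93437000e-07,
        1.35380590e+00, -2.06313078e-01]), 'dq': array([-0.00091082, -0.00049387, -0.00408314,  0.00109233,  0.00108593,
        0.0007884 ]), 'joint_efforts': array([ 9.29281632e-04, -4.45872581e+01, -3.52238560e+01, -9.41745293e-05,
        4.21539880e-03, -2.50596344e-06]), 'eef_pos': array([ 0.23948334, -0.52219464,  0.23044908]), 'eef_rot': array([-8.17573548e-04,  9.76998668e-01,  2.13243839e-01, -7.45184365e-06]), 'wrist_force': array([0.80035087, 0.5404861 , 0.08773773]), 'torque': array([ 0.00383732, -0.05740978,  0.01277341]), 'grasp_force': 0.0, 'opening': 1.0028267395805284}
```

View pics/s0.png

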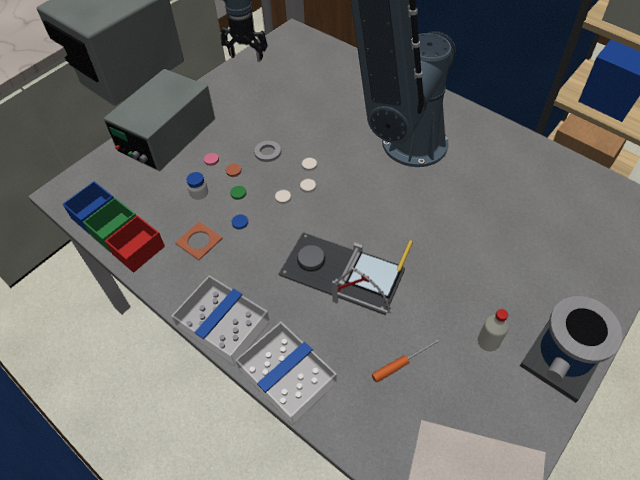

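View pics/t0.png

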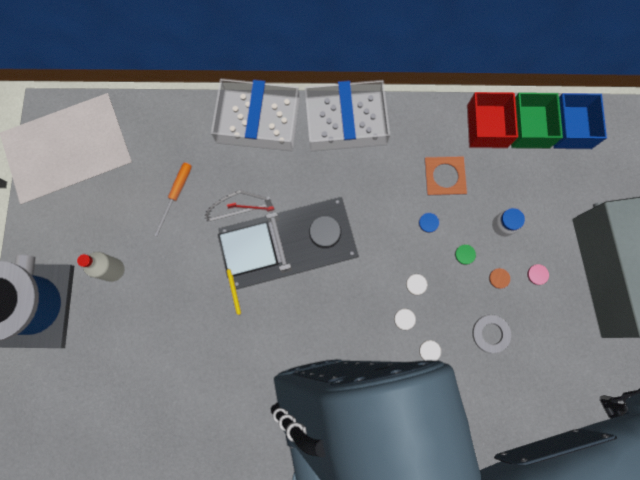

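Scene view: three white discs at (283,196), (308,185), (309,163), and copper at (234,170). Top view: the same discs at (417,284), (405,319), (430,351), copper at (500,279), round plate at (325,232), yellow handle at (234,291), red pointer at (250,207). I'll measure these in both views.

```bash
cat > m.py <<'E'
from h import *
import pickle
S,T=pickle.load(open('c0.pkl','rb'))
def comps(c,lo,hi,box,amin=20):
    x0,y0,x1,y1=box;h=cv2.cvtColor(c['pixels'],cv2.COLOR_RGB2HSV)
    m=cv2.inRange(h,np.array(lo),np.array(hi));k=np.zeros_like(m);k[y0:y1,x0:x1]=m[y0:y1,x0:x1]
    n,l,s,ce=cv2.connectedComponentsWithStats(k)
    return [(ce[i],s[i],np.argwhere(l==i)[:,::-1].astype(float)) for i in range(1,n) if s[i,4]>=amin]
if __name__=='__main__':
    W=((0,0,170),(180,45,255));Cu=((5,110,90),(14,255,255));Y=((20,150,100),(32,255,255));Rd=((0,170,80),(4,255,255))
    for nm,(lo,hi),bs,bt in(('white',W,(265,145,330,210),(390,265,450,365)),('copper',Cu,(222,160,245,180),(485,265,515,295)),('yellow',Y,(390,230,420,280),(220,260,250,320)),('red',Rd,(330,265,375,300),(222,198,280,216))):
        a=comps(S,lo,hi,bs);b=comps(T,lo,hi,bt)
        print(nm,'S',[(x[0].round(1),x[1][:5]) for x in a],'T',[(x[0].round(1),x[1][:5]) for x in b])
        if nm in('white','copper'):
            for y in b:
                P=onz(T,y[0],.012)
                best=min(a,key=lambda x:tri(S,x[0],T,y[0])[1]);p,g=tri(S,best[0],T,y[0])
                print(nm,y[0].round(1),best[0].round(1),'tri',p.round(4),'gap',g.round(4),'on z12',P.round(4),'r',np.hypot(*P[:2]).round(3))
        else:
            for c,q in((S,a),(T,b)):
                v=cv2.fitLine(q[0][2].astype(np.float32),cv2.DIST_HUBER,0,.01,.01).ravel()
                t=(q[0][2]-v[2:])@v[:2];print(' ends',(v[2:]+v[:2]*t.min()).round(1),(v[2:]+v[:2]*t.max()).round(1))
    pic=cv2.resize(T['pixels'][190:330,200:370],None,fx=4,fy=4,interpolation=cv2.INTER_CUBIC);A=pic[:560,:400]
    B=cv2.resize(T['pixels'][250:370,380:530],None,fx=4,fy=4,interpolation=cv2.INTER_CUBIC)
    cv2.imwrite('pics/st.png',pic[:,:,::-1]);cv2.imwrite('pics/wh.png',B[:,:,::-1])
    cv2.imwrite('pics/ss.png',cv2.resize(S['pixels'][225:320,270:420],None,fx=5,fy=5,interpolation=cv2.INTER_CUBIC)[:,:,::-1])
E
python3 m.py
```

```text
white S [(array([308.8, 162.7]), array([302, 158,  15,  11, 125], dtype=int32)), (array([307.3, 184.2]), array([300, 179,  16,  12, 139], dtype=int32)), (array([282.4, 195.3]), array([275, 190,  16,  12, 145], dtype=int32))] T [(array([416.6, 283.9]), array([407, 274,  21,  21, 336], dtype=int32)), (array([404.8, 318.9]), array([395, 309,  21,  21, 350], dtype=int32)), (array([430.1, 350.3]), array([420, 340,  21,  20, 343], dtype=int32))]
white [416.6 283.9] [282.4 195.3] tri [ 0.4632 -0.1809  0.0126] gap 0.0028 on z12 [ 0.4625 -0.1799  0.012 ] r 0.496
white [404.8 318.9] [307.3 184.2] tri [ 0.3792 -0.1509  0.0123] gap 0.003 on z12 [ 0.3784 -0.1496  0.012 ] r 0.407
white [430.1 350.3] [308.8 162.7] tri [ 0.3064 -0.2081  0.0139] gap 0.002 on z12 [ 0.3058 -0.2076  0.012 ] r 0.37
copper S [(array([232.9, 169.1]), array([226, 164,  15,  11, 131], dtype=int32))] T [(array([499.3, 278.1]), array([490, 269,  20,  19, 307], dtype=int32))]
copper [499.3 278.1] [232.9 169.1] tri [ 0.4798 -0.3833  0.0114] gap 0.0034 on z12 [ 0.4788 -0.3815  0.012 ] r 0.612
yellow S [(array([404.5, 255. ]), array([398, 241,  14,  30, 108], dtype=int32))] T [(array([233.4, 291.4]), array([227, 270,  14,  44, 194], dtype=int32))]
 ends [398.3 269.7] [410.6 240.8]
 ends [228.3 269.7] [238.5 313.1]
red S [(array([345.1, 284.6]), array([338, 282,  16,   6,  25], dtype=int32))] T []
 ends [338. 287.] [353. 282.]Traceback (most recent call last):
  File "m.py", line 21, in <module>
    v=cv2.fitLine(q[0][2].astype(np.float32),cv2.DIST_HUBER,0,.01,.01).ravel()
                  ~^^^
IndexError: list index out of range
```

Three white candidates at top pixels (417,284), (405,319) and (430,351), with radii 0.496, 0.407 and 0.370 m. (417,284) is the farthest from the base, so it is the ceramic. I'll confirm it in a crop and measure the plate, handle and pointer.

```bash
sed -i "s/,('red',Rd,(330,265,375,300),(222,198,280,216))//" m.py; python3 m.py|tail -3; cat > n.py <<'E'
from m import *
for c,b in((S,(330,265,380,300)),(T,(222,198,280,216))):
    p=c['pixels'].astype(int);m=(p[...,0]>1.8*p[...,1])&(p[...,0]>60)&(p[...,0]>1.8*p[...,2])
    q=np.argwhere(m)[:,::-1];q=q[(q[:,0]>=b[0])&(q[:,0]<b[2])&(q[:,1]>=b[1])&(q[:,1]<b[3])]
    print('red',len(q),q.min(0),q.max(0));v=cv2.fitLine(q.astype(np.float32),cv2.DIST_HUBER,0,.01,.01).ravel()
    t=(q-v[2:])@v[:2];print(' ends',(v[2:]+v[:2]*t.min()).round(1),(v[2:]+v[:2]*t.max()).round(1))
for c,b in((T,(300,205,350,260)),(S,(290,238,332,278))):
    g=cv2.cvtColor(c['pixels'],cv2.COLOR_RGB2GRAY)[b[1]:b[3],b[0]:b[2]]
    print('plate gray',g[::6,::6])
E
python3 n.py
```

```text
yellow S [(array([404.5, 255. ]), array([398, 241,  14,  30, 108], dtype=int32))] T [(array([233.4, 291.4]), array([227, 270,  14,  44, 194], dtype=int32))]
 ends [398.3 269.7] [410.6 240.8]
 ends [228.3 269.7] [238.5 313.1]
red 84 [338 276] [368 291]
 ends [337.  288.2] [368.  276.9]
red 105 [227 203] [273 209]
 ends [227.  204.8] [273.  208.4]
plate gray [[136 122  89  86  86  84  83  84 140]
 [ 89  86  83  83  85  82  83  82 140]
 [ 87  82  81  96 124 109  82  82 123]
 [ 84  82 102 126 126 126 127  82  86]
 [ 82  82 127 128 129 129 129  80  81]
 [ 82  83 126 127 129 130 132  80  82]
 [ 82  84  48 129 132 134  74  83  82]
 [ 82  83  84  69  49  64  82  84  81]
 [ 85  84  86  86  84  84  86  84  83]
 [ 83  85  83  84  85  87  84  84  89]]
plate gray [[118 122  65  66  68  91 122]
 [115  76  66  64  65  68  67]
 [121  66 102 102  99 103  70]
 [ 67  65 104 103 102 103  66]
 [ 67  69 107 104 105  98  69]
 [ 65  65  32  43  41  42  65]
 [ 68  65  66  65  65  67  66]]
```

View pics/wh.png

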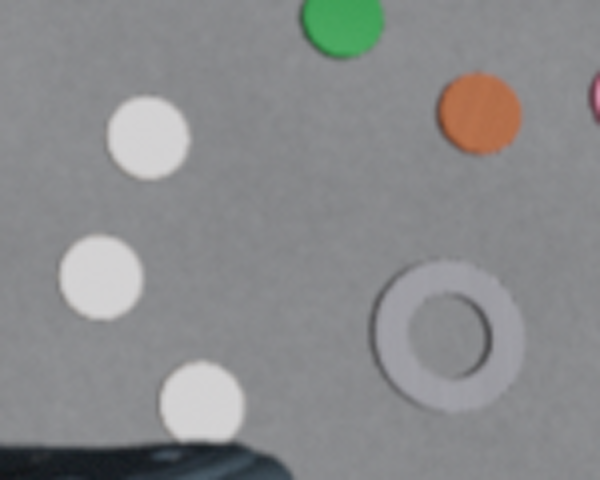

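View pics/st.png

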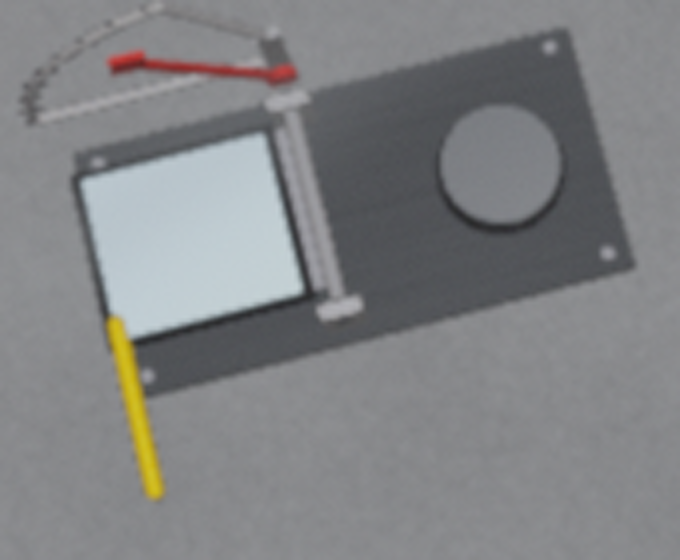

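View pics/ss.png

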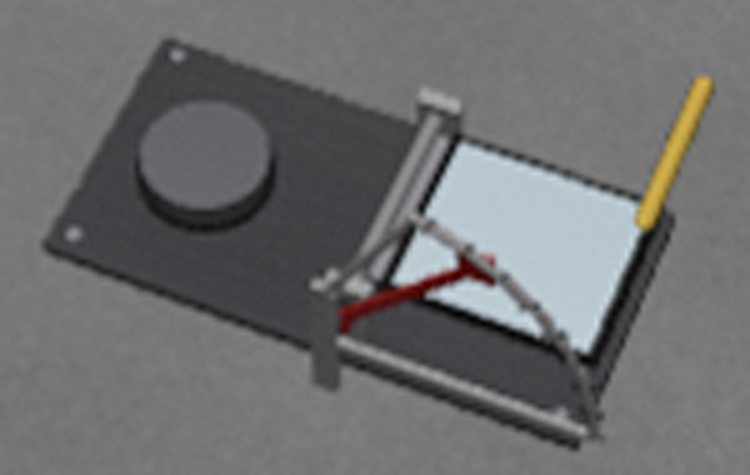

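The crop confirms it. The top disc at (417,284) is the ceramic: it is clear of everything and farthest from the arm. The copper at crop (480,113) lies near green and pink. The station crops show the plate at (500,164) and (205,143), the bearings at (288,101)/(340,308), the handle, and the red pointer from hub (285,73) to tip (127,63).

```bash
cat > n.py <<'E'
from m import *
def plate(c,b,lo):
    g=cv2.cvtColor(c['pixels'],cv2.COLOR_RGB2GRAY);m=np.zeros_like(g);m[b[1]:b[3],b[0]:b[2]]=(g[b[1]:b[3],b[0]:b[2]]>lo)*255
    n,l,s,ce=cv2.connectedComponentsWithStats(m);i=1+np.argmax(s[1:,4]);return ce[i],s[i]
pt,s1=plate(T,(305,212,345,252),107);ps,s2=plate(S,(294,242,328,275),85)
print(pt,s1,ps,s2); P,g=tri(S,ps,T,pt); print('plate tri',P,g); print('z30 T',onz(T,pt,.03),'S',onz(S,ps,.03), 'diam T', np.sqrt(s1[4]*4/np.pi)*np.linalg.norm(onz(T,pt,.03)-onz(T,pt+[1,0],.03)))
tc=lambda x,y:np.array([200+(x+.5)/4-.5,190+(y+.5)/4-.5]); sc=lambda x,y:np.array([270+(x+.5)/5-.5,225+(y+.5)/5-.5])
e1,g1=tri(T,tc(154,496),S,sc(706,76)); e2,g2=tri(T,tc(116,318),S,sc(643,228))
print('handle free end',e1,g1,'inner',e2,g2,'len',np.linalg.norm(e1-e2))
b1,gb1=tri(T,tc(288,101),S,sc(357,288)); b2,gb2=tri(T,tc(340,308),S,sc(440,106)); print('bearings',b1,gb1,b2,gb2,(b1+b2)/2)
ends=[onz(T,tc(*p),.05) for p in((154,496),(116,318))]; print('z50 ends',ends)
for A,B in((e2,e1),(ends[1],ends[0]),(b1,b2)):
    d=(A-B);print('yaw',np.degrees(np.arctan2(d[1],d[0])))
cor=[onz(T,tc(*p),.01) for p in((568,30),(635,268),(145,398),(76,152))];print('corners',np.round(cor,4))
for i in range(4):
    d=cor[(i+1)%4]-cor[i];print(' side',np.linalg.norm(d),np.degrees(np.arctan2(d[1],d[0])))
cx=np.mean(cor,0);yaw=np.arctan2(*(cor[0]-cor[1]+cor[3]-cor[2])[[1,0]])
X=np.array([np.cos(yaw),np.sin(yaw),0]);Y=np.array([-X[1],X[0],0]);Pz=onz(T,pt,.03)
print('yaw',np.degrees(yaw),'hinge from corners',cx+.02*Y,'from plate',Pz+.115*Y,'from handle',ends[0]+.145*X-.13*Y)
O=Pz+.115*Y;O[2]=.05
def onx(c,uv,x):
    o,d=ray(c,uv);r=o+d*((x-(o-O)@X)/(d@X));return (r-O)@Y,r[2]-.05
for x in(.079,.082,.085):
  for nm,c,q in(('T',T,[tc(285,73),tc(140,65),tc(127,63),tc(110,64)]),('S',S,[sc(346,318),sc(420,290),sc(460,274),sc(480,270),sc(490,262)])):
    print(x,nm,[(round(a,4),round(b,4),round(np.arctan2(b,a),3)) for a,b in(onx(c,u,x) for u in q)])
t1,tg=tri(T,tc(127,63),S,sc(488,268));print('tip tri',t1,tg,(t1-O)@X,(t1-O)@Y,t1[2]-.05)
E
python3 n.py
```

```text
[324.74924471 230.5       ] [311 217  29  28 662] [310.42056075 255.46962617] [298 245  26  22 428]
plate tri [0.5894625  0.04287889 0.03039672] 0.0027106360515567296
z30 T [0.5887686  0.04399903 0.03      ] S [0.5899287 0.04149   0.03     ] diam T 0.07078180451263909
handle free end [0.38500926 0.23998901 0.05700887] 0.0023691488133071375 inner [0.48825349 0.26888687 0.05199746] 0.0005056950443407705 len 0.10732927219260324
bearings [0.61878976 0.17276263 0.05714479] 0.0028786441680971175 [0.49531588 0.13616703 0.05678697] 0.0019637275457313275 [0.55705282 0.15446483 0.05696588]
z50 ends [array([0.38469376, 0.24225278, 0.05      ]), array([0.48839862, 0.26951062, 0.05      ])]
yaw 15.63683234054848
yaw 14.726559682839396
yaw 16.508946044728646
corners [[ 0.6799  0.0026  0.01  ]
 [ 0.5285 -0.0391  0.01  ]
 [ 0.4455  0.2577  0.01  ]
 [ 0.5979  0.3079  0.01  ]]
 side 0.15707726474058875 -164.58723777803104
 side 0.30825477467138207 105.62447733112039
 side 0.16048357873426453 18.22849331970821
 side 0.3161430654800446 -74.96303266036381
yaw 16.835732269728286 hinge from corners [0.5571
[... 1234 characters left out ...]
loat64(0.92))]
0.085 T [(np.float64(-0.0044), np.float64(0.003), np.float64(2.539)), (np.float64(0.0685), np.float64(0.0926), np.float64(0.934)), (np.float64(0.074), np.float64(0.1021), np.float64(0.944)), (np.float64(0.0824), np.float64(0.1084), np.float64(0.921))]
0.085 S [(np.float64(0.0025), np.float64(0.007), np.float64(1.232)), (np.float64(0.043), np.float64(0.0595), np.float64(0.945)), (np.float64(0.0636), np.float64(0.0871), np.float64(0.94)), (np.float64(0.0738), np.float64(0.0969), np.float64(0.92)), (np.float64(0.0786), np.float64(0.1071), np.float64(0.937))]
tip tri [0.61487293 0.2514295  0.15031563] 0.003663658677741918 0.08506330693663938 0.07597924210655803 0.10031563170243467
```

Measurements agree with the text: plate top z is 30.4 mm, disc tops about 12 mm, station yaw about 15.5°, pointer about 0.92 rad. Moving above the ceramic now.

Call:
move_arm:
  plan: [4.46, 6.84, -1.6, 0, 0, 0, 4.46, 6.84, -1.6, 0, 0, 0, 4.46, 6.84, -1.6, 0, 0, 0, 4.46, 6.84, -1.6, 0, 0, 0, 4.46, 6.84, -1.6, 0, 0, 0, 4.46, 6.84, -1.6, 0, 0, 0, 4.46, 6.84, -1.6, 0, 0, 0, 4.46, 6.84, -2.6, 0, 0, 0, 4.46, 6.84, -2.6, 0, 0, 0, 4.46, 6.84, -2.6, 0, 0, 0]
  grip: 70

```text
time_s: 1.35
eef_pos: [0.4628, -0.1813, 0.1022]
eef_rot: [0.0, 0.977, 0.213, 0.0]
wrist_force: [-0.5, -0.7, 0.5]
opening: 0.819
grasp_force: 0.0
```

Call:
move_arm:
  plan: [0, 0, -1.0, 0, 0, 0, 0, 0, -1.6, 0, 0, 0, 0, 0, -1.9, 0, 0, 0, 0, 0, -2.0, 0, 0, 0, 0, 0, -2.0, 0, 0, 0]

```text
time_s: 1.98
eef_pos: [0.4634, -0.1815, 0.0024]
eef_rot: [0.001, 0.977, 0.213, 0.001]
wrist_force: [-1.2, -0.4, 0.1]
opening: 0.818
grasp_force: 0.0
```

```bash
python3 - <<'E'
from h import *
T=snap('top');S=snap('scene')
a=cv2.resize(T['pixels'][240:330,360:480],(400,300),interpolation=2);b=cv2.resize(S['pixels'][150:240,240:360],(400,300),interpolation=2)
cv2.imwrite('pics/g1.png',np.hstack([a,b])[:,:,::-1])
E
```

```text
(no output)
```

View pics/g1.png

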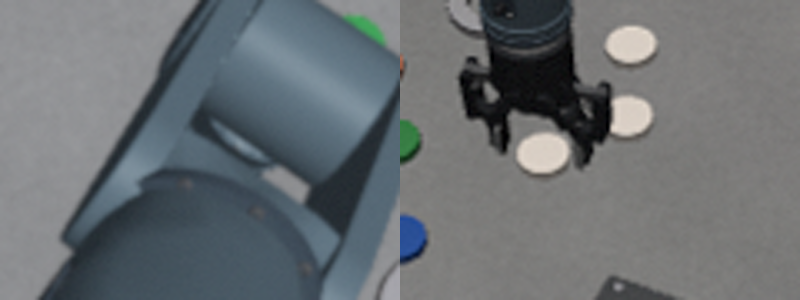

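The scene half shows the white disc at crop (543,153), between the two fingers. The top view is hidden by the arm. Closing.

Call:
move_arm:
  plan: [0, 0, 0, 0, 0, 0, 0, 0, 0, 0, 0, 0, 0, 0, 0, 0, 0, 0, 0, 0, 0, 0, 0, 0, 0, 0, 0, 0, 0, 0, 0, 0, 0, 0, 0, 0]
  grip: 30

```text
time_s: 2.82
eef_pos: [0.4633, -0.1811, 0.0028]
eef_rot: [0.001, 0.977, 0.213, 0.0]
wrist_force: [-3.9, 1.5, 10.8]
opening: 0.549
grasp_force: 59.8
```

Call:
move_arm:
  plan: [0, 0, 0.1, 0, 0, 0, 0, 0, 0.5, 0, 0, 0, 0, 0, 1.3, 0, 0, 0, 0, 0, 2.0, 0, 0, 0, 0, 0, 2.0, 0, 0, 0, 0, 0, 2.0, 0, 0, 0]

```text
time_s: 3.58
eef_pos: [0.4621, -0.1803, 0.1007]
eef_rot: [-0.0, 0.977, 0.213, -0.0]
wrist_force: [-0.2, 0.7, -0.6]
opening: 0.549
grasp_force: 61.8
```

```bash
python3 - <<'E'
from h import *
S=snap('scene');o=ctrl.get_obs();p=o['eef_pos'];print(p,o['opening'],o['wrist_force'],o['grasp_force'])
u=proj(S,p)[0];print(u)
h=cv2.cvtColor(S['pixels'],cv2.COLOR_RGB2HSV);m=cv2.inRange(h,(0,0,150),(180,50,255))
x,y=u.astype(int);n,l,s,c=cv2.connectedComponentsWithStats(m[y-25:y+25,x-25:x+25]);print(s[1:],c[1:]+[x-25,y-25])
cv2.imwrite('pics/g2.png',cv2.resize(S['pixels'][y-40:y+35,x-50:x+50],None,fx=5,fy=5,interpolation=2)[:,:,::-1])
E
```

```text
[ 0.46172428 -0.18007179  0.10009896] 0.5497822677789861 [ 0.20246694  0.36288003 -1.23482674] 61.76098823547363
[281.03302593 175.99685263]
[[ 11   7   1   1   1]
 [ 45   8   5  10  32]
 [ 17  18  14  13 146]
 [ 44  29   6  11  51]] [[267.         157.        ]
 [303.6875     162.84375   ]
 [279.97945205 173.73287671]
 [302.98039216 184.21568627]]
```

View pics/g2.png

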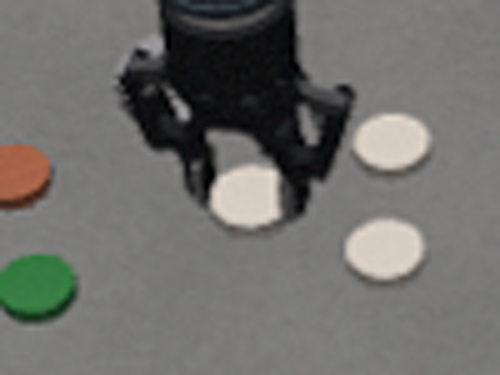

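The disc is held level between the fingers at crop (248,195). Carrying it to the plate.

Call:
move_arm:
  plan: [0.3, 0.6, 0.3, 0, 0, 0, 0.9, 1.6, 0.3, 0, 0, 0, 1.5, 2.6, 0.3, 0, 0, 0, 2.0, 3.5, 0.3, 0, 0, 0, 2.4, 4.2, 0.2, 0, 0, 0, 2.52, 4.48, 0, 0, 0, 0, 2.52, 4.48, -0.5, 0, 0, 0, 2.52, 4.48, -1.0, 0, 0, 0, 2.52, 4.48, -1.2, 0, 0, 0, 2.52, 4.48, -1.2, 0, 0, 0]

```text
time_s: 4.88
eef_pos: [0.5874, 0.0429, 0.0399]
eef_rot: [-0.0, 0.977, 0.213, -0.001]
wrist_force: [0.6, 0.1, -0.1]
opening: 0.552
grasp_force: 61.8
```

```bash
python3 - <<'E'
from h import *
for i in range(3):
  S=snap('scene');o=ctrl.get_obs();p=o['eef_pos'];print(p,o['wrist_force'])
u=proj(S,p)[0].astype(int);print(u)
x,y=u;cv2.imwrite('pics/g3.png',cv2.resize(S['pixels'][y-45:y+40,x-50:x+60],None,fx=6,fy=6,interpolation=2)[:,:,::-1])
E
```

```text
[0.58833167 0.04285265 0.04104127] [ 0.41023204 -0.77314013 -0.21654139]
[0.58904582 0.04285637 0.04182311] [-0.12220156  0.1163568  -0.143119  ]
[0.5893556  0.04293572 0.04222772] [ 0.63896444  0.56683181 -0.38296794]
[310 253]
```

View pics/g3.png

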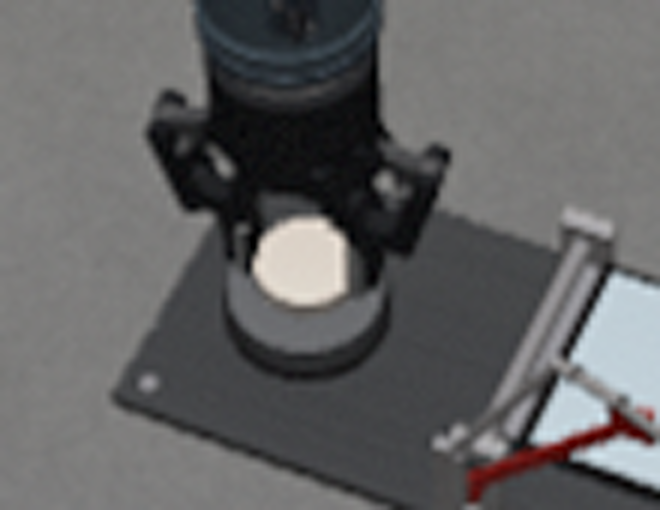

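The disc hovers above the plate at crop (303,262), plate beneath, clear of the hinge. Lowering the last 9 mm slowly.

Call:
move_arm:
  plan: [0, 0, -0.08, 0, 0, 0, 0, 0, -0.12, 0, 0, 0, 0, 0, -0.15, 0, 0, 0, 0, 0, -0.17, 0, 0, 0, 0, 0, -0.18, 0, 0, 0, 0, 0, -0.18, 0, 0, 0, 0, 0, -0.18, 0, 0, 0]

```text
time_s: 5.9
eef_pos: [0.5886, 0.0433, 0.0329]
eef_rot: [0.0, 0.977, 0.213, -0.0]
wrist_force: [-3.6, 0.3, 5.6]
opening: 0.551
grasp_force: 62.5
```

Call:
move_arm:
  plan: [0, 0, 0, 0, 0, 0, 0, 0, 0, 0, 0, 0, 0, 0, 0, 0, 0, 0, 0, 0, 0.5, 0, 0, 0, 0, 0, 1.5, 0, 0, 0, 0, 0, 2.2, 0, 0, 0, 0, -1.0, 2.2, 0, 0, 0, -0.8, -2.2, 2.2, 0, 0, 0, -1.6, -3.4, 2.2, 0, 0, 0, -2.2, -4.6, 2.2, 0, 0, 0]
  grip: 66

```text
time_s: 7.15
eef_pos: [0.4885, -0.167, 0.1423]
eef_rot: [0.0, 0.977, 0.214, 0.0]
wrist_force: [0.3, -0.6, 0.2]
opening: 0.773
grasp_force: 0.0
```

```bash
cat > chk.py <<'E'
from m import *
def c(cam,lo,hi,b): 
    q=comps(cam,lo,hi,b,40);q.sort(key=lambda x:-x[1][4]);return (q[0][0],q[0][1]) if q else None
import sys
lo,hi=eval(sys.argv[1])
S=snap('scene');T=snap('top');o=ctrl.get_obs();print(o['eef_pos'],o['wrist_force'])
a=c(S,lo,hi,(285,235,340,280));b=c(T,lo,hi,(300,205,350,260));print(a,b)
if a and b: print('tri',tri(S,a[0],T,b[0]))
if b: print('T z42',onz(T,b[0],.042),onz(T,b[0],.054))
E
python3 chk.py "((0,0,170),(180,45,255))"
```

```text
[ 0.48756926 -0.17065461  0.14245687] [ 0.64359741  0.22190362 -0.03849217]
(array([310.9035533, 252.8680203]), array([303, 246,  17,  15, 197], dtype=int32)) (array([324.24096386, 229.80722892]), array([314, 220,  21,  21, 332], dtype=int32))
tri (array([0.58823282, 0.04413401, 0.04294819]), np.float64(0.0025123842216123898))
T z42 [0.5877239  0.04517653 0.042     ] [0.58495982 0.04509507 0.054     ]
```

Ceramic lies at (0.588, 0.044, 0.043), 2 mm off the plate centre, which is well within tolerance. Next the copper.

Call:
move_arm:
  plan: [0.02, -1.2, 0, 0, 0, 0, 0.02, -2.4, 0, 0, 0, 0, 0.02, -3.4, 0, 0, 0, 0, 0.02, -3.93, -0.4, 0, 0, 0, 0.02, -3.93, -1.2, 0, 0, 0, 0.02, -3.93, -1.8, 0, 0, 0, 0.02, -3.93, -1.8, 0, 0, 0, 0.02, -3.93, -1.8, 0, 0, 0, 0.02, -3.93, -1.8, 0, 0, 0]

```text
time_s: 8.38
eef_pos: [0.492, -0.3631, 0.0543]
eef_rot: [0.001, 0.977, 0.213, 0.001]
wrist_force: [-0.6, 0.4, 0.2]
opening: 0.774
grasp_force: 0.0
```

The previous call stopped short of its last row, so I'll correct from the measured pose.

Call:
move_arm:
  plan: [-0.24, -0.4, 0, 0, 0, 0, -0.24, -0.4, 0, 0, 0, 0, -0.24, -0.4, -0.5, 0, 0, 0, -0.24, -0.4, -0.5, 0, 0, 0, -0.24, -0.4, -0.5, 0, 0, 0]

```text
time_s: 9.0
eef_pos: [0.4789, -0.3826, 0.0278]
eef_rot: [0.0, 0.977, 0.213, 0.0]
wrist_force: [-0.5, -0.2, 0.2]
opening: 0.775
grasp_force: 0.0
```

Call:
move_arm:
  plan: [0, 0, -0.3, 0, 0, 0, 0, 0, -0.5, 0, 0, 0, 0, 0, -0.5, 0, 0, 0, 0, 0, -0.5, 0, 0, 0]

```text
time_s: 9.5
eef_pos: [0.4788, -0.3823, 0.0022]
eef_rot: [-0.0, 0.977, 0.213, -0.0]
wrist_force: [-0.1, -0.7, 0.5]
opening: 0.772
grasp_force: 0.0
```

Call:
move_arm:
  plan: [0, 0, 0, 0, 0, 0, 0, 0, 0, 0, 0, 0, 0, 0, 0, 0, 0, 0, 0, 0, 0, 0, 0, 0, 0, 0, 0, 0, 0, 0, 0, 0, 0, 0, 0, 0]
  grip: 30

```text
time_s: 10.25
eef_pos: [0.4794, -0.3831, 0.0035]
eef_rot: [0.001, 0.977, 0.213, 0.0]
wrist_force: [-1.6, 0.6, 5.0]
opening: 0.549
grasp_force: 60.8
```

Call:
move_arm:
  plan: [0, 0, 0.1, 0, 0, 0, 0, 0, 0.6, 0, 0, 0, 0, 0, 1.4, 0, 0, 0, 0, 0.6, 2.2, 0, 0, 0, 0.3, 1.4, 2.4, 0, 0, 0, 0.5, 2.3, 2.4, 0, 0, 0, 0.8, 3.2, 2.4, 0, 0, 0, 1.0, 4.1, 2.4, 0, 0, 0, 1.3, 5.0, 2.4, 0, 0, 0, 1.3, 5.0, 2.4, 0, 0, 0]

```text
time_s: 11.5
eef_pos: [0.544, -0.129, 0.1221]
eef_rot: [-0.001, 0.977, 0.215, -0.0]
wrist_force: [-0.2, -0.7, -1.9]
opening: 0.55
grasp_force: 62.0
```

Call:
move_arm:
  plan: [0.2, 0.8, 0, 0, 0, 0, 0.5, 1.8, 0, 0, 0, 0, 0.7, 2.6, 0, 0, 0, 0, 0.9, 3.3, 0, 0, 0, 0, 0.9, 3.5, 0, 0, 0, 0, 0.9, 3.5, 0, 0, 0, 0, 0.9, 3.5, -0.6, 0, 0, 0, 0.9, 3.5, -0.8, 0, 0, 0, 0.9, 3.5, -0.8, 0, 0, 0, 0.9, 3.5, -0.8, 0, 0, 0]

```text
time_s: 12.75
eef_pos: [0.5895, 0.042, 0.0832]
eef_rot: [0.0, 0.977, 0.213, 0.001]
wrist_force: [0.4, -0.7, -2.1]
opening: 0.546
grasp_force: 62.1
```

Call:
move_arm:
  plan: [0.01, 0.01, -0.4, 0, 0, 0, 0.01, 0.01, -0.58, 0, 0, 0, 0.01, 0.01, -0.64, 0, 0, 0, 0.01, 0.01, -0.64, 0, 0, 0, 0.01, 0.01, -0.64, 0, 0, 0, 0.01, 0.01, -0.64, 0, 0, 0]

```text
time_s: 13.5
eef_pos: [0.5897, 0.0432, 0.0508]
eef_rot: [0.0, 0.977, 0.213, 0.0]
wrist_force: [-0.4, -0.1, -1.4]
opening: 0.547
grasp_force: 62.1
```

Call:
move_arm:
  plan: [0, 0, -0.03, 0, 0, 0, 0, 0, -0.06, 0, 0, 0, 0, 0, -0.08, 0, 0, 0, 0, 0, -0.1, 0, 0, 0, 0, 0, -0.11, 0, 0, 0, 0, 0, -0.11, 0, 0, 0, 0, 0, -0.11, 0, 0, 0]

```text
time_s: 14.38
eef_pos: [0.5893, 0.0432, 0.0456]
eef_rot: [0.0, 0.977, 0.213, -0.0]
wrist_force: [-3.8, 0.3, 5.4]
opening: 0.545
grasp_force: 62.9
```

Call:
move_arm:
  plan: [0, 0, 0, 0, 0, 0, 0, 0, 0, 0, 0, 0, 0, 0, 0, 0, 0, 0, 0, 0, 0.3, 0, 0, 0, 0, 0, 1.0, 0, 0, 0, 0, 0, 2.0, 0, 0, 0, -1.0, -0.4, 2.0, 0, 0, 0, -2.0, -1.0, 2.0, 0, 0, 0, -2.8, -1.6, 2.0, 0, 0, 0, -3.4, -2.0, 2.0, 0, 0, 0]
  grip: 66

```text
time_s: 15.62
eef_pos: [0.4181, -0.0577, 0.1458]
eef_rot: [0.001, 0.977, 0.213, 0.001]
wrist_force: [0.1, -0.3, 0.2]
opening: 0.769
grasp_force: 0.0
```

```bash
python3 chk.py "((5,110,90),(14,255,255))"; python3 -c "
from h import *
import pickle
pickle.dump((snap('scene'),snap('top')),open('c1.pkl','wb'))"
```

```text
[ 0.41734811 -0.05796609  0.14550199] [0.88825556 0.25273352 0.24256986]
(array([310.76923077, 250.89423077]), array([303, 244,  17,  15, 208], dtype=int32)) (array([324.17571885, 228.83386581]), array([315, 219,  20,  20, 313], dtype=int32))
tri (array([0.58835661, 0.04425264, 0.05276425]), np.float64(0.0025078885638646397))
T z42 [0.59013256 0.04536163 0.042     ] [0.5873429 0.0452782 0.054    ]
```

Copper is at (0.588, 0.044) with its top at 0.053, stacked and centred. Next the handle: the grip point is at about (0.415, 0.248, 0.051), with the closing line along station y, so a turn of −0.15 rad.

Call:
move_arm:
  plan: [0, 0.6, 0, 0, 0, -0.05, -0.05, 1.6, 0, 0, 0, -0.1, -0.05, 2.6, 0, 0, 0, -0.15, -0.05, 3.6, 0, 0, 0, -0.15, -0.05, 4.6, 0, 0, 0, -0.15, -0.05, 5.5, 0, 0, 0, -0.15, -0.05, 6.12, 0, 0, 0, -0.15, -0.05, 6.12, -0.5, 0, 0, -0.15, -0.05, 6.12, -0.8, 0, 0, -0.15, -0.05, 6.12, -0.8, 0, 0, -0.15]
  grip: 50

```text
time_s: 17.08
eef_pos: [0.4159, 0.2492, 0.1036]
eef_rot: [0.0, 0.99, 0.14, -0.001]
wrist_force: [0.4, -0.1, 0.3]
opening: 0.585
grasp_force: 0.0
```

```bash
python3 - <<'E'
from h import *
for i in range(3): S=snap('scene')
o=ctrl.get_obs();p=o['eef_pos'];r=rot(o['eef_rot']);print(p,r[:,1],np.degrees(np.arctan2(-r[1,1],-r[0,1])))
E
```

```text
[0.41750638 0.24914507 0.10547308] [ 2.75523781e-01 -9.61294253e-01 -6.57692212e-05] 105.99323057441944
```

Call:
move_arm:
  plan: [-0.03, -0.02, -0.8, 0, 0, 0, -0.03, -0.02, -1.3, 0, 0, 0, -0.03, -0.02, -1.47, 0, 0, 0, -0.03, -0.02, -1.47, 0, 0, 0, -0.03, -0.02, -1.47, 0, 0, 0]

```text
time_s: 17.85
eef_pos: [0.4165, 0.2485, 0.0326]
eef_rot: [-0.0, 0.99, 0.139, 0.001]
wrist_force: [0.5, -0.4, -0.3]
opening: 0.591
grasp_force: 0.0
```

```bash
python3 - <<'E'
from h import *
S=snap('scene');T=snap('top')
a=cv2.resize(T['pixels'][220:340,190:310],(400,400),interpolation=2);b=cv2.resize(S['pixels'][200:300,350:450],(400,400),interpolation=2)
cv2.imwrite('pics/g4.png',np.hstack([a,b])[:,:,::-1])
E
```

```text
(no output)
```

View pics/g4.png

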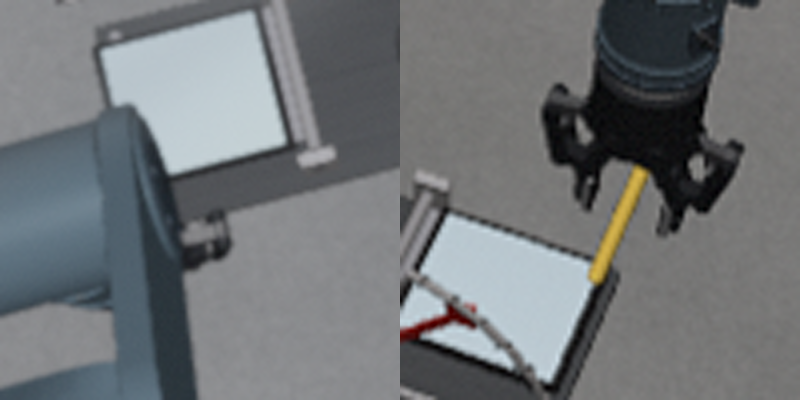

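The bar passes at crop (628,215) between the two fingers. Gripping.

Call:
move_arm:
  plan: [0, 0, 0, 0, 0, 0, 0, 0, 0, 0, 0, 0, 0, 0, 0, 0, 0, 0, 0, 0, 0, 0, 0, 0, 0, 0, 0, 0, 0, 0, 0, 0, 0, 0, 0, 0]
  grip: 0

```text
time_s: 18.7
eef_pos: [0.4157, 0.2476, 0.0317]
eef_rot: [0.001, 0.99, 0.14, 0.0]
wrist_force: [-0.5, -5.1, 5.5]
opening: 0.119
grasp_force: 58.5
```

Call:
move_arm:
  plan: [0, -0.01, 0.19, 0, 0, 0, 0.01, -0.03, 0.39, 0, 0, 0, 0.02, -0.06, 0.58, 0, 0, 0, 0.03, -0.11, 0.77, 0, 0, 0, 0.05, -0.17, 0.95, 0, 0, 0, 0.07, -0.25, 1.13, 0, 0, 0, 0.07, -0.25, 1.13, 0, 0, 0, 0.07, -0.25, 1.13, 0, 0, 0]

```text
time_s: 19.7
eef_pos: [0.4187, 0.2363, 0.0879]
eef_rot: [-0.001, 0.99, 0.139, 0.0]
wrist_force: [0.8, 3.4, -3.2]
opening: 0.117
grasp_force: 58.8
```

Call:
move_arm:
  plan: [0.03, -0.09, 0.17, 0, 0, 0, 0.05, -0.19, 0.34, 0, 0, 0, 0.08, -0.3, 0.49, 0, 0, 0, 0.12, -0.42, 0.64, 0, 0, 0, 0.16, -0.56, 0.78, 0, 0, 0, 0.2, -0.7, 0.91, 0, 0, 0, 0.2, -0.7, 0.91, 0, 0, 0, 0.2, -0.7, 0.91, 0, 0, 0, 0.2, -0.7, 0.91, 0, 0, 0]

```text
time_s: 20.82
eef_pos: [0.4278, 0.2038, 0.135]
eef_rot: [-0.003, 0.99, 0.14, -0.0]
wrist_force: [-8.1, 13.2, 14.6]
opening: 0.112
grasp_force: 59.1
```

```bash
python3 - <<'E'
from h import *
import pickle
S=snap('scene');T=snap('top');pickle.dump((S,T),open('c2.pkl','wb'))
o=ctrl.get_obs();print(o['eef_pos'],o['wrist_force'])
a=cv2.resize(T['pixels'][190:270,200:290],(400,356),interpolation=2);b=cv2.resize(S['pixels'][220:309,320:420],(400,356),interpolation=2)
cv2.imwrite('pics/g5.png',np.hstack([a,b])[:,:,::-1])
E
```

```text
[0.42787366 0.20382946 0.13494622] [-8.6460031  13.57242067 14.951317  ]
```

View pics/g5.png

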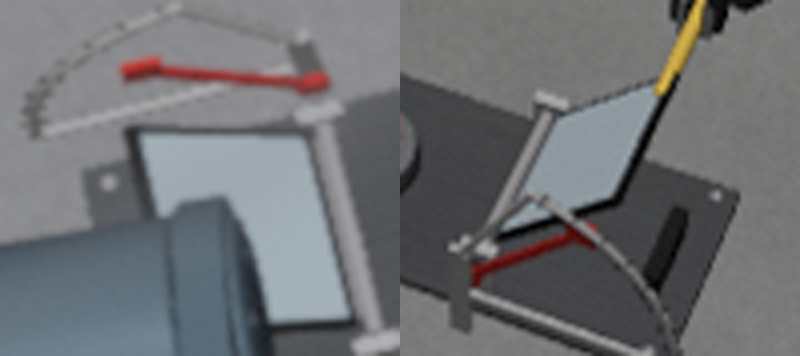

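The mirror is up. Top half: +x edge from (305,133) to free corner (133,128), pointer tip (140,69). Scene half: free corner at (618,202), pointer tip (590,235). I'll compare both angles by the same method.

```bash
cat > ang.py <<'E'
from h import *
import pickle
S,T=pickle.load(open('c2.pkl','rb'))
tc=lambda x,y:np.array([200+(x+.5)*90/400-.5,190+(y+.5)*80/356-.5]);sc=lambda x,y:np.array([320+(x-400+.5)/4-.5,220+(y+.5)/4-.5])
w=np.radians(16);X=np.array([np.cos(w),np.sin(w),0]);Y=np.array([-X[1],X[0],0]);O=np.array([.5573,.1538,.05])
L=lambda p:np.array([(p-O)@X,(p-O)@Y,p[2]-.05])
for nm,a,b in(('mirror +x corner',tc(133,128),sc(618,202)),('mirror -x corner?',None,sc(660,95)),('pointer tip',tc(140,69),sc(588,236)),('hub',tc(312,82),sc(476,272))):
    if a is not None:
        p,g=tri(T,a,S,b);q=L(p);print(nm,'tri',q.round(4),'gap',round(g,4),'ang',np.arctan2(q[2],q[1]).round(3))
    x={'mir':.055,'poi':.082,'hub':.082}[nm[:3]]*(-1 if '-x' in nm else 1)
    for c,u in((T,a),(S,b)):
        if u is None: continue
        o,d=ray(c,u);r=L(o+d*((x-(o-O)@X)/(d@X)));print('   plane',r.round(4),np.arctan2(r[2],r[1]).round(3))
E
python3 ang.py
```

```text
mirror +x corner tri [0.0543 0.087  0.1025] gap 0.0009 ang 0.867
   plane [0.055  0.0868 0.1006] 0.859
   plane [0.055  0.0877 0.1039] 0.87
   plane [-0.055   0.0777  0.0721] 0.748
pointer tip tri [0.0834 0.0777 0.0998] gap 0.0021 ang 0.909
   plane [0.082  0.0761 0.105 ] 0.944
   plane [0.082  0.0784 0.098 ] 0.896
hub tri [0.082  0.0016 0.0066] gap 0.0034 ang 1.329
   plane [ 0.082  -0.0001  0.0085] 1.58
   plane [0.082  0.0034 0.0073] 1.133
```

```bash
cat >> ang.py <<'E'
print('slopes')
from scipy.optimize import brentq
def th(c,x,a,b,r0,r1,off):
    s=np.arctan2(*(b-a)[::-1])
    def f(t):
        P=[O+X*x+r*(np.cos(t)*Y+np.array([0,0,np.sin(t)]))+off*(-np.sin(t)*Y+np.array([0,0,np.cos(t)])) for r in(r0,r1)]
        q=proj(c,P);d=q[1]-q[0];return np.sin(np.arctan2(d[1],d[0])-s)
    g=np.linspace(.4,1.3,46);v=[f(t) for t in g]
    return [round(brentq(f,g[i],g[i+1]),3) for i in range(45) if v[i]*v[i+1]<0]
print('S mirror',th(S,.055,sc(500,235),sc(618,202),.01,.125,.0),'S ptr',th(S,.082,sc(476,272),sc(580,238),.01,.12,0))
print('T mirror',th(T,.055,tc(305,133),tc(133,128),.01,.125,.0),'T ptr',th(T,.082,tc(312,82),tc(140,69),.01,.125,0))
def edge(c,pred,uv0,uv1,sgn):  # strongest gradient points across the line
    g=cv2.GaussianBlur(cv2.cvtColor(c['pixels'],cv2.COLOR_RGB2GRAY),(3,3),0).astype(float);d=(uv1-uv0);n=np.array([-d[1],d[0]])/np.hypot(*d);out=[]
    s=np.arange(-4,4.01,.25)
    for t in np.linspace(.1,.9,25):
        pts=(uv0+t*d+s[:,None]*n).astype(np.float32)
        v=cv2.remap(g.astype(np.float32),pts[None,:,0],pts[None,:,1],1)[0];gr=np.gradient(v)*sgn;out.append(pts[np.argmax(gr)])
    v=cv2.fitLine(np.array(out),cv2.DIST_HUBER,0,.01,.01).ravel();v[:2]*=np.sign(v[:2]@d);return v[2:],v[2:]+v[:2]
# bright mirror face / black rim boundary
for nm,c,x,a,b in(('S',S,.055,sc(500,235),sc(618,202)),('T',T,.055,tc(300,134),tc(140,129))):
    for sg in(1,-1):
        e=edge(c,None,a,b,sg);print(nm,sg,e[1]-e[0],th(c,x,*e,.01,.125,0))
for nm,c,b in(('S',S,(340,276,366,288)),('T',T,(235,200,268,212))):
    p=c['pixels'].astype(int);m=(p[...,0]>1.6*p[...,1])&(p[...,0]>50)
    q=np.argwhere(m)[:,::-1];q=q[(q[:,0]>=b[0])&(q[:,0]<b[2])&(q[:,1]>=b[1])&(q[:,1]<b[3])];wt=q.astype(np.float32)
    v=cv2.fitLine(wt,cv2.DIST_HUBER,0,.01,.01).ravel();d=v[:2]*(1 if (nm=='S')==(v[0]>0) else -1);print('ptr',nm,len(q),d,th(c,.082,v[2:],v[2:]+d,.02,.11,0))
E
python3 ang.py|sed -n '/slopes/,$p'
```

```text
slopes
S mirror [0.838] S ptr [0.885]
T mirror [0.867] T ptr [0.906]
S 1 [ 0.9785156 -0.2062378] [0.78]
S -1 [ 0.95809937 -0.28640747] [0.853]
T 1 [-0.99998474  0.00578308] [0.797]
T -1 [-0.9998779 -0.0153656] [0.841]
ptr S 90 [ 0.93898046 -0.34397057] [0.912]
ptr T 71 [-0.9959897  -0.08946825] [0.929]
```

The mirror is at about 0.85 rad and the pointer at about 0.91. Raising by 0.06 rad and easing the radial strain slightly.

Call:
move_arm:
  plan: [0.01, -0.03, 0.04, 0, 0, 0, 0.02, -0.06, 0.09, 0, 0, 0, 0.03, -0.09, 0.13, 0, 0, 0, 0.03, -0.09, 0.13, 0, 0, 0, 0.03, -0.09, 0.13, 0, 0, 0, 0.03, -0.09, 0.13, 0, 0, 0]

```text
time_s: 21.68
eef_pos: [0.4295, 0.198, 0.1401]
eef_rot: [-0.002, 0.99, 0.14, -0.001]
wrist_force: [-3.0, 8.1, 3.7]
opening: 0.113
grasp_force: 58.7
```

```bash
python3 - <<'E'
from h import *
import pickle
S=snap('scene');T=snap('top');pickle.dump((S,T),open('c2.pkl','wb'))
o=ctrl.get_obs();print(o['eef_pos'],o['wrist_force'],o['grasp_force'],o['time_s'])
E
python3 ang.py|sed -n '/slopes/,$p'; python3 chk.py "((5,110,90),(14,255,255))"
```

```text
[0.42946058 0.19797124 0.14009898] [-2.63576046  7.93459086  2.4441772 ] 58.71313691139221 21.775
slopes
S mirror [0.838] S ptr [0.885]
T mirror [0.867] T ptr [0.906]
S 1 [ 0.92437744 -0.38146973] [0.931]
S -1 [ 0.9299927 -0.3675537] [0.92]
T 1 [-0.9991455  -0.04139709] [0.89]
T -1 [-0.999527   -0.03088379] [0.871]
ptr S 91 [ 0.938933 -0.3441  ] [0.912]
ptr T 74 [-0.9962803 -0.0861714] [0.924]
[0.42946645 0.19796328 0.14008255] [-3.14997795  8.26548041  3.45330856]
(array([310.6952381 , 250.86666667]), array([302, 244,  18,  15, 210], dtype=int32)) (array([324.14423077, 228.83974359]), array([315, 219,  20,  20, 312], dtype=int32))
tri (array([0.58839936, 0.04420977, 0.05287107]), np.float64(0.0027927205368982917))
T z42 [0.59011719 0.04543747 0.042     ] [0.5873277  0.04535324 0.054     ]
```

Mirror about 0.905, pointer about 0.915, and the discs have not moved. I'll hold briefly, then hand in.

Call:
move_arm:
  plan: [0, 0, 0, 0, 0, 0, 0, 0, 0, 0, 0, 0, 0, 0, 0, 0, 0, 0, 0, 0, 0, 0, 0, 0, 0, 0, 0, 0, 0, 0, 0, 0, 0, 0, 0, 0]

```text
time_s: 22.62
eef_pos: [0.4295, 0.198, 0.1401]
eef_rot: [-0.002, 0.99, 0.14, -0.001]
wrist_force: [-2.7, 7.6, 3.2]
opening: 0.115
grasp_force: 58.7
```

```bash
python3 -c "
from bench import ctrl
print(ctrl.get_obs()['grasp_force']);print(ctrl.hand_in())"
```

```text
58.71065318584442
the job is handed in; nothing more can be done
None
```

I handed the job in at 22.6 s with the ceramic and then the copper about 2 mm off the plate centre, and the mirror held at about 0.905 rad against the pointer's 0.915; the hand-in gave no verdict.

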